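Make up a tea set on the carrying tray

ROBOT

A 6-joint arm with a two-finger parallel gripper is mounted at the origin on the work surface. World frame = base frame: x ahead of the robot, y to its left, z up, the work surface at z = 0. Lengths are in m, angles in rad, forces in N, time in s.
With the tool pointing down it reaches from about 0.375 to 0.925 m from the base axis. Payload 5.7 kg.
Tool frame: the origin (TCP) lies between the finger pads; the fingertips stand 17 mm ahead of it and the grasp point (between the pads) lies 2 mm behind it; z points along the fingers, y is the line along which they close (so a half turn about z gives the same grasp; the last joint's range is limited). The gripper opens to 88 mm and grips with 3 to 60 N. Pads are 20 mm wide; open, the fingers measure 115 mm over their backs; the gripper's body (75 mm by 178 mm) begins 61 mm behind the grasp point.
Start: joints at [-1.316, 0.359, 1.51, -0, 1.272, -0.115], TCP at [0.217, -0.559, 0.24] pointing down, gripper open.
Joint ranges: [-2.97, 2.97], [-1.01, 2.36], [0.21, 2.38], [-0.96, 4.11], [0.2, 2.71], [-2.98, 2.98]. Speed limits (rad/s): [2.39, 2.39, 3.14, 3.14, 3.14, 3.14].

INTERFACE

Orientations are given as a rotation vector (axis times angle).
In Python, from plant import status, vision, manip gives the robot as it stands.
- The arm moves only by the tool step_arm, never from a script. Its argument "targets" is a list that holds one entry, the list of rows, each a list of 7 numbers: the shift along the world's x, y, z normalised to -1 to 1, where 1 is 3 cm, then the turn, a rotation vector about the world's x, y, z normalised to -1 to 1, where 1 is 0.1 rad, then the closure, from 0 (fully open) to 1 (shut). In form: [[[dx, dy, dz, rx, ry, rz, fingers], ...]]. A call has 1 to 12 rows; each row shifts and turns the commanded pose from where the row before left it; what a row does not reach is not made up. A row lasts 1/12 s, in which the tool goes at most 41.7 mm and 7.16 degrees, less where a joint would pass 70% of its speed; a pose out of reach is approached as far as the arm can. A call with a number of a shift or a turn outside -1 to 1 is refused whole. A call with a gripper value outside its range is refused whole. The fingers move at their own pace and stop on an object; "force" is the grip in N (left out, the last holds). Time passes only in rows, so rows that do not move let the fingers close. It gives the time, the measured TCP pose, the force, the opening and the grip force at its end, in the units of the state.
- status.observe(): the state, without advancing time (a new reading comes with each control period).
- vision.capture(name): name is "scene" or "top"; returns (picture, depth): 480x640x3 uint8, red, green, blue; 480x640 float32, m along the optical axis (not along the pixel's ray), 0 where there is no reading.
- vision.calibration(name): a dict with "mtx" (3x3 intrinsics, pixels), "world_to_cam" (4x4, takes a point from world to camera coordinates). Camera axes: x right, y down, z forward; pixel columns grow to the right and rows downward; lengths in m; the calibration is good to about 2 mm. A picture is of the moment at which its call begins. calibration takes no time and is no camera call.
- manip.hand_in(): hands the job in; it is judged then, once.
The state is a dict: "time": time; "q": joint angles; "joint_velocities": joint speeds; "joint_efforts": joint torques, N m; "tool_pos": TCP position; "eef_rot": TCP orientation; "contact_force": force on the tool from outside, world axes, zero at the start; "torque": the same for the moment, N m; "opening": finger opening in m; "grip_force": force on a finger pad.
Only numpy, scipy, OpenCV 4.12 (cv2) and the standard library are available. Lean on these libraries where they do the work, as an engineer would, in place of code of your own. Each camera call takes 0.05 s, during which the arm holds its last target. There are 200 camera calls.

TASK

Make up the tea set on the wooden carrying tray: stand the teapot in the large dish, the pouring cup with the lip in the middle-sized saucer, and the two small cups without handles in the two small saucers, one in each. Set every piece down gently, upright and well centred in its dish, and let go. The little cup with a handle and the tall waisted tumbler belong to other orders: leave them where they stand, and leave the dishes in their places on the tray.

Things in the scene. Friction and masses are not known exactly. Their poses are not given: they have to be found in the camera images.
- teapot: Clay teapot, lid fixed: body 96 mm wide, foot 72 mm, knob top at 84 mm, spout along its +x to 70 mm from the axis (66 mm high). A pale-wood bail arches over it along x: level top part 40 mm long, 11 mm wide in y, 8 mm thick, its middle 122 mm above the origin: grip it there, closing along y. 380 g. Origin: centre of underside, z up. Tallest thing in the work area.
- pourer: Pouring cup: open round cup with straight wall 60 mm in outer diameter, 70 mm high, foot 48 mm across, no handle, a small V-shaped pouring lip at the rim that juts out along its own +x to 43 mm from the axis (62 to 73 mm high). About 150 g. Origin: centre of the underside, z up.
- cup_1: One of two identical small round tea cups without handle: upright, open on top, straight wall 50 mm in outer diameter, 50 mm high, foot 36 mm across, about 75 g. Origin: centre of the underside, z up. The two are interchangeable.
- cup_2: One of two identical small round tea cups without handle: upright, open on top, straight wall 50 mm in outer diameter, 50 mm high, foot 36 mm across, about 75 g. Origin: centre of the underside, z up. The two are interchangeable.
- dish: Large round dish for the teapot: 122 mm across, rim 15 mm high, flat floor 96 mm across, 6 mm above its underside; 200 g. Origin: centre of underside, z up. Loose in a fixed square wooden tray (290 mm outside, floor 8 mm thick, rim 24 mm above the table) with the three saucers, one in each quarter, 130 mm apart, in any arrangement.
- saucer_mid: The middle-sized round saucer for the pouring cup: 100 mm across, rim 14 mm high, flat floor 74 mm across, which lies 6 mm above its underside; about 120 g. On the tray. Origin: centre of the underside, z up.
- saucer_1: One of two identical small round saucers, 82 mm across, rim 14 mm high, flat floor 58 mm across, which lies 6 mm above its underside; about 80 g. Takes one small cup; either cup may go on either. Origin: centre of the underside, z up. On the tray.
- saucer_2: One of two identical small round saucers, 82 mm across, rim 14 mm high, flat floor 58 mm across, which lies 6 mm above its underside; about 80 g. Takes one small cup; either cup may go on either. Origin: centre of the underside, z up. On the tray.
- mug: Look-alike, not of the set: the same small cup, 50 mm across and 50 mm high, but with an ear-shaped handle at its own +y reaching 47 mm from the axis. Stays where it is. Origin: centre of the underside, z up.
- tumbler: Look-alike, not of the set: tall waisted tumbler, 60 mm across at the foot, 52 mm at the waist, 62 mm at the rim, 94 mm high, no lip. Stays where it is. Origin: centre of the underside, z up.

How it is judged:
At the end, for the whole second after the job is handed in: Teapot in the large dish, pouring cup in the middle saucer (within 12 mm of centre), a plain small cup in each small saucer (10 mm); all upright to 0.1 rad, at rest. Dishes flat on the tray within 35 mm of their start; handled cup and tumbler upright within 35 mm of theirs (horizontal distance between teapot and dish below 0.012 m and z of teapot in the frame of dish between 0.002 and 0.011 m and horizontal distance between pourer and saucer_mid below 0.012 m and z of pourer in the frame of saucer_mid between 0.002 and 0.011 m and ((horizontal distance between cup_1 and saucer_1 below 0.01 m and z of cup_1 in the frame of saucer_1 between 0.002 and 0.011 m and horizontal distance between cup_2 and saucer_2 below 0.01 m and z of cup_2 in the frame of saucer_2 between 0.002 and 0.011 m) or (horizontal distance between cup_1 and saucer_2 below 0.01 m and z of cup_1 in the frame of saucer_2 between 0.002 and 0.011 m and horizontal distance between cup_2 and saucer_1 below 0.01 m and z of cup_2 in the frame of saucer_1 between 0.002 and 0.011 m)) and angle between each of teapot, pourer, cup_1, cup_2, mug, tumbler's own z axis and vertical below 0.1 rad and linear speed of each of teapot, pourer, cup_1, cup_2 below 0.02 m/s and angular speed of each of teapot, pourer, cup_1, cup_2 below 0.2 rad/s and height (world z) of dish between 0.004 and 0.014 m and angle between each of dish, saucer_mid, saucer_1, saucer_2's own z axis and vertical below 0.08 rad and distance of each of dish, saucer_mid, saucer_1, saucer_2, mug, tumbler from where it was at the start of the episode below 0.035 m and height (world z) of saucer_mid between 0.004 and 0.014 m and height (world z) of saucer_1 between 0.004 and 0.014 m and height (world z) of saucer_2 between 0.004 and 0.014 m); the robot touches nothing.
It fails at once if A piece is dropped or banged into its dish (faster than 0.55 m/s within 60 mm above it, as after a fall of about 15 mm or more) ((horizontal distance between teapot and dish below 0.03 m and z of teapot in the frame of dish below 0.06 m and linear speed of teapot above 0.55 m/s) or (horizontal distance between pourer and saucer_mid below 0.03 m and z of pourer in the frame of saucer_mid below 0.06 m and linear speed of pourer above 0.55 m/s) or (horizontal distance between cup_1 and saucer_1 below 0.03 m and z of cup_1 in the frame of saucer_1 below 0.06 m and linear speed of cup_1 above 0.55 m/s) or (horizontal distance between cup_1 and saucer_2 below 0.03 m and z of cup_1 in the frame of saucer_2 below 0.06 m and linear speed of cup_1 above 0.55 m/s) or (horizontal distance between cup_2 and saucer_1 below 0.03 m and z of cup_2 in the frame of saucer_1 below 0.06 m and linear speed of cup_2 above 0.55 m/s) or (horizontal distance between cup_2 and saucer_2 below 0.03 m and z of cup_2 in the frame of saucer_2 below 0.06 m and linear speed of cup_2 above 0.55 m/s)).
It fails at once if The handled cup or the tumbler is carried off or knocked away (more than 60 mm) (distance of any of mug, tumbler from where it was at the start of the episode above 0.06 m).
It also fails if it takes over 125 s, if anything falls off the work surface, if the arm or the gripper's body presses on something with over 40 N, if the wrist force passes 120 N, or if a joint passes its speed limit or range.

## Working session

There is one attempt and no reset: what is moved stays moved. The work goes in short steps, Python scripts to look and compute and a tool call to move; the robot and the scene stay as the last step left them, time stands still between calls to the robot, and variables do not carry over. Pictures are saved under pics/ and viewed, at most 14 in all, crops included, and the job is handed in when it is done.

Besides the shell and the picture viewer there is one more tool, called after "Request:" in YAML: its name, and indented under it one key for each argument. step_arm: Moves the arm, as the interface text tells. Its arguments: {"type":"object","properties":{"targets":{"type":"array"},"force":{"type":"number"}},"required":["targets"]}

```bash
mkdir -p pics; ls; python3 - <<'E'
from plant import status, vision
import cv2,numpy as np
s=status.observe();print(s['tool_pos'],s['eef_rot'],s['opening'],s['time'])
for n in("scene","top"):
    p,d=vision.capture(n);cv2.imwrite(f'pics/{n}0.png',p[:,:,::-1]);np.savez(f'{n}0.npz',p=p,d=d)
    c=vision.calibration(n);print(n,c['mtx'].round(1).tolist(),np.array(c['world_to_cam']).round(3).tolist())
E
```

```text
pics
[ 0.21667834 -0.55881029  0.23880647] [-3.08625383e+00 -5.77185239e-01  1.56845121e-04] 0.0878101506247904 0.0
scene [[538.4, 0.0, 317.4], [0.0, 538.4, 231.8], [0.0, 0.0, 1.0]] [[0.105, 0.994, -0.016, -0.156], [0.821, -0.095, -0.564, -0.393], [-0.562, 0.046, -0.826, 1.31], [0.0, 0.0, 0.0, 1.0]]
top [[450.2, 0.0, 319.7], [0.0, 450.2, 243.5], [0.0, 0.0, 1.0]] [[-0.003, -1.0, 0.03, 0.071], [-0.996, 0.001, -0.085, 0.552], [0.085, -0.03, -0.996, 0.929], [0.0, 0.0, 0.0, 1.0]]
```

View pics/top0.png

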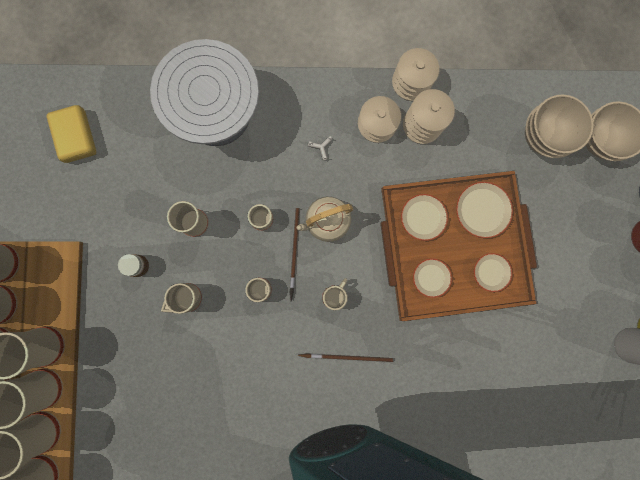

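View pics/scene0.png

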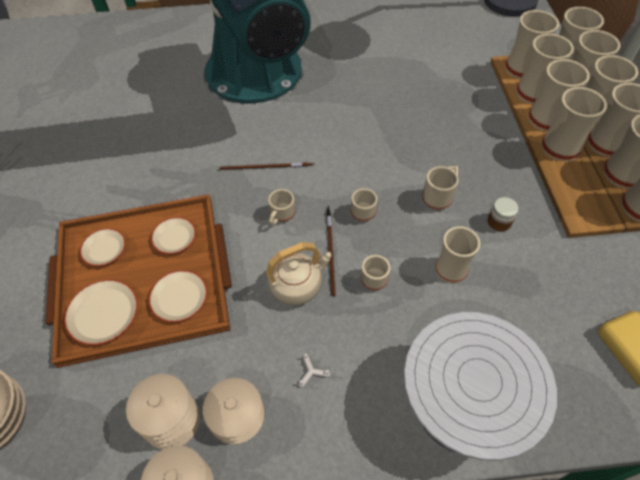

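The top view shows the dish at (485,210), the middle saucer at (424,217) and the small saucers at (433,278) and (493,273). The plain cups are at (260,216) and (258,290), and the pourer is at (181,298) with its lip to the lower left. The tumbler is at (186,218), the mug at (335,298), and the teapot at (329,215) with its spout to the left. The scene view agrees.

Next I'll measure with the depth clouds from both views.

```bash
cat > h.py <<'E'
import numpy as np,cv2
from plant import vision,status
def cloud(n,d):
    c=vision.calibration(n);K=c['mtx'];T=np.linalg.inv(np.array(c['world_to_cam']))
    v,u=np.mgrid[0:480,0:640];P=np.stack([(u-K[0][2])/K[0][0]*d,(v-K[1][2])/K[1][1]*d,d],-1)
    W=P@T[:3,:3].T+T[:3,3];W[d<=0]=np.nan;return W
def circ(P):
    hull=cv2.convexHull(P[:,:2].astype(np.float32))
    (x,y),r=cv2.minEnclosingCircle(hull);return round(float(x),4),round(float(y),4),round(float(r),4)
def near(W,x,y,r,z0,z1):
    with np.errstate(invalid='ignore'):
        m=(np.hypot(W[...,0]-x,W[...,1]-y)<r)&(W[...,2]>z0)&(W[...,2]<z1)
    return W[m]
E
python3 - <<'E'
from h import *
C={n:cloud(n,np.load(n+'0.npz')['d']) for n in('top','scene')}
px=dict(dish=(485,210),smid=(424,217),s1=(433,278),s2=(493,273),tumbler=(186,218),pourer=(181,298),cA=(260,216),cB=(258,290),mug=(335,298),pot=(329,215))
for k,(u,v) in px.items():
    w=np.nanmedian(C['top'][v-2:v+3,u-2:u+3].reshape(-1,3),0)
    r={'dish':.068,'smid':.057,'s1':.047,'s2':.047,'pot':.08}.get(k,.055)
    print(k,w.round(3))
    for n in C:
        P=near(C[n],w[0],w[1],r,.004,.2)
        zt=np.percentile(P[:,2],97)
        R=P[P[:,2]>zt-.008]
        print('  ',n,len(P),'ztop',zt.round(4),'rim bbox mid',((R[:,:2].max(0)+R[:,:2].min(0))/2).round(4),'size',(R[:,:2].max(0)-R[:,:2].min(0)).round(4),circ(R))
for n in C:
    a=near(C[n],.35,0,.05,-.03,.03);print('table z',n,np.median(a[:,2]) if len(a) else None)
d=np.load('top0.npz')['p'][150:330,140:380]
cv2.imwrite('pics/crop1.png',cv2.resize(d,(800,600),interpolation=cv2.INTER_CUBIC)[:,:,::-1])
E
```

```text
dish [ 0.625 -0.29   0.014]
   top 3029 ztop 0.0242 rim bbox mid [ 0.6253 -0.29  ] size [0.1203 0.135 ] (0.6257, -0.29, 0.0676)
   scene 4386 ztop 0.0249 rim bbox mid [ 0.6266 -0.2903] size [0.1237 0.1347] (0.6264, -0.2901, 0.0677)
smid [ 0.61  -0.156  0.014]
   top 2127 ztop 0.0234 rim bbox mid [ 0.6089 -0.1538] size [0.0996 0.1004] (0.609, -0.1536, 0.0506)
   scene 2913 ztop 0.0239 rim bbox mid [ 0.6109 -0.1534] size [0.1013 0.1   ] (0.6104, -0.1525, 0.0514)
s1 [ 0.479 -0.172  0.014]
   top 1488 ztop 0.0237 rim bbox mid [ 0.4796 -0.1676] size [0.0823 0.0817] (0.4796, -0.1674, 0.0413)
   scene 1604 ztop 0.0242 rim bbox mid [ 0.4812 -0.1673] size [0.0827 0.0836] (0.481, -0.1669, 0.0424)
s2 [ 0.489 -0.302  0.013]
   top 1475 ztop 0.0237 rim bbox mid [ 0.4909 -0.2976] size [0.0808 0.0809] (0.4904, -0.298, 0.0418)
   scene 1645 ztop 0.0241 rim bbox mid [ 0.4925 -0.2976] size [0.0831 0.0819] (0.4921, -0.2989, 0.0428)
tumbler [0.608 0.356 0.005]
   top 1056 ztop 0.095 rim bbox mid [0.6    0.3393] size [0.0594 0.0608] (0.5988, 0.3398, 0.0311)
   scene 1757 ztop 0.095 rim bbox mid [0.6018 0
[... 532 characters left out ...]
 ztop 0.052 rim bbox mid [0.4562 0.198 ] size [0.0465 0.0493] (0.4563, 0.1978, 0.0251)
   scene 760 ztop 0.0512 rim bbox mid [0.4585 0.1983] size [0.0504 0.05  ] (0.4587, 0.1981, 0.0257)
mug [0.437 0.037 0.006]
   top 526 ztop 0.0519 rim bbox mid [0.4445 0.0407] size [0.0566 0.047 ] (0.4463, 0.0379, 0.0317)
   scene 799 ztop 0.052 rim bbox mid [0.4464 0.041 ] size [0.0591 0.0491] (0.4483, 0.0378, 0.033)
pot [0.6   0.055 0.124]
   top 1831 ztop 0.1267 rim bbox mid [0.6038 0.0535] size [0.0273 0.0594] (0.6027, 0.0528, 0.0311)
   scene 2977 ztop 0.1265 rim bbox mid [0.606  0.0533] size [0.0307 0.0598] (0.6059, 0.0527, 0.032)
table z top 0.00046158337823809514
table z scene 0.0009156721672080037
```

View pics/crop1.png

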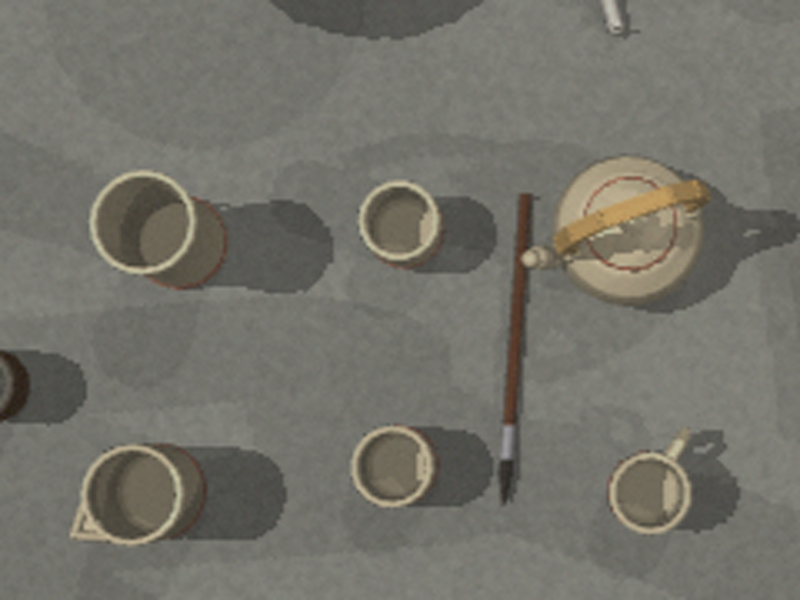

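The crop confirms the plain cups (400,222) and (393,467). The pourer's lip points to (75,535), the bail runs (555,240)–(705,192), and the spout is at the left. I'll refine the pourer centre and bail pose next.

```bash
python3 - <<'E'
from h import *
from scipy.optimize import least_squares
for n in('top','scene'):
    W=cloud(n,np.load(n+'0.npz')['d'])
    def fit(x,y,r,z0,z1,R0):
        P=near(W,x,y,r,z0,z1)[:,:2]
        return least_squares(lambda p:np.hypot(*(P-p[:2]).T)-R0,[x,y],loss='soft_l1',f_scale=.001).x.round(4)
    print(n,'pourer',fit(.441,.349,.05,.066,.08,.0285),'dish',fit(.626,-.290,.064,.0205,.0248,.0595))
    P=near(W,.605,.053,.06,.119,.14);c=P[:,:2].mean(0);_,_,v=np.linalg.svd(P[:,:2]-c,full_matrices=False)
    t=(P[:,:2]-c)@v.T; mid=c+((t.max(0)+t.min(0))/2)@v
    print('bail',mid.round(4),np.degrees(np.arctan2(v[0,1],v[0,0])).round(1),'len/wid',np.ptp(t,0).round(3),'z',np.percentile(P[:,2],[2,95]).round(4))
    B=near(W,.605,.053,.058,.03,.06);print('body circ',circ(B))
E
```

```text
top pourer [0.4399 0.3489] dish [ 0.6255 -0.2831]
bail [0.6034 0.053 ] -70.0 len/wid [0.062 0.011] z [0.1198 0.1283]
body circ (0.6011, 0.0572, 0.053)
scene pourer [0.4432 0.3496] dish [ 0.6278 -0.2827]
bail [0.6061 0.0524] 109.9 len/wid [0.062 0.015] z [0.1193 0.1282]
body circ (0.6051, 0.0581, 0.0526)
```

Request:
step_arm:
  targets:
    - [[0.5, 1, 0, 0, 0, 1, 0], [0.5, 1, 0, 0, 0, 1, 0], [0.5, 1, 0, 0, 0, 1, 0], [0.5, 1, 0, 0, 0, 1, 0], [0.5, 1, 0, 0, 0, 1, 0], [0.5, 1, 0, 0, 0, 1, 0], [0.5, 1, 0, 0, 0, 1, 0], [0.5, 1, 0, 0, 0, 1, 0], [0.5, 1, 0, 0, 0, 1, 0], [0.5, 1, 0, 0, 0, 1, 0], [0.5, 1, 0, 0, 0, 1, 0], [0.5, 1, 0, 0, 0, 1, 0]]
  force: 15

```text
time: 1.1
tool_pos: [0.397, -0.1977, 0.2395]
eef_rot: [-2.217, -2.225, 0.0]
contact_force: [-0.0, -0.5, 0.2]
opening: 0.0875
grip_force: 0.0
```

Request:
step_arm:
  targets:
    - [[0.5, 1, 0, 0, 0, 0, 0], [0.5, 1, 0, 0, 0, 0, 0], [0.5, 1, 0, 0, 0, 0, 0], [0.5, 1, 0, 0, 0, 0, 0], [0.5, 1, 0, 0, 0, 0, 0], [0.5, 1, 0, 0, 0, 0, 0], [0.5, 1, 0, 0, 0, 0, 0], [0.5, 1, 0, 0, 0, 0, 0], [0.5, 1, 0, 0, 0, 0, 0], [0.5, 1, 0, 0, 0, 0, 0], [0.5, 1, 0, 0, 0, 0, 0], [0, 0, 0, 0, 0, 0, 0]]

```text
time: 2.1
tool_pos: [0.5642, 0.1354, 0.2393]
eef_rot: [-2.219, -2.223, -0.005]
contact_force: [0.5, -0.5, 0.3]
opening: 0.0882
grip_force: 0.0
```

Request:
step_arm:
  targets:
    - [[0.74, 1, 0, 0, 0, 0, 0], [0.74, 0.98, 0, 0, 0, 0, 0], [0, 0, -1, 0, 0, 0, 0], [0, 0, -1, 0, 0, 0, 0], [0, 0, -1, 0, 0, 0, 0], [0, 0, -1, 0, 0, 0, 0], [0, 0, 0, 0, 0, 0, 0], [0, 0, 0, 0, 0, 0, 0]]

```text
time: 2.77
tool_pos: [0.6045, 0.1892, 0.1181]
eef_rot: [-2.221, -2.218, 0.007]
contact_force: [0.1, 0.6, -0.2]
opening: 0.0876
grip_force: 0.0
```

Request:
step_arm:
  targets:
    - [[0.1, 0.15, -0.5, 0, 0, 0, 0], [0, 0, 0, 0, 0, 0, 0], [0, 0, 0, 0, 0, 0, 0]]

```text
time: 3.02
tool_pos: [0.6099, 0.1947, 0.1054]
eef_rot: [2.222, 2.22, 0.001]
contact_force: [0.0, -0.1, -0.5]
opening: 0.0874
grip_force: 0.0
```

Request:
step_arm:
  targets:
    - [[0, 0, 0, 0, 0, 0, 0]]

```text
time: 3.1
tool_pos: [0.61, 0.1947, 0.1058]
eef_rot: [2.222, 2.22, 0.002]
contact_force: [-0.9, -0.2, -0.2]
opening: 0.0877
grip_force: 0.0
```

Request:
step_arm:
  targets:
    - [[0, 0, 0, 0, 0, 0, 0]]

```text
time: 3.18
tool_pos: [0.6099, 0.1946, 0.1058]
eef_rot: [2.222, 2.22, 0.002]
contact_force: [0.2, 0.2, -0.9]
opening: 0.0877
grip_force: 0.0
```

Request:
step_arm:
  targets:
    - [[-0.05, 0, -1, 0, 0, 0, 0], [0, 0, -0.8, 0, 0, 0, 0], [0, 0, -0.5, 0, 0, 0, 0], [0, 0, 0, 0, 0, 0, 0], [0, 0, 0, 0, 0, 0, 0], [0, 0, 0, 0, 0, 0, 0.3], [0, 0, 0, 0, 0, 0, 0.6], [0, 0, 0, 0, 0, 0, 0.6], [0, 0, 0, 0, 0, 0, 1], [0, 0, 0, 0, 0, 0, 1], [0, 0, 0, 0, 0, 0, 1], [0, 0, 0, 0, 0, 0, 1]]

```text
time: 4.18
tool_pos: [0.6081, 0.1946, 0.036]
eef_rot: [2.222, 2.22, 0.001]
contact_force: [0.1, 0.4, 1.7]
opening: 0.0497
grip_force: 15.0
```

Request:
step_arm:
  targets:
    - [[0, 0, 0.3, 0, 0, 0, 1], [0, 0, 0.8, 0, 0, 0, 1], [0, 0, 1, 0, 0, 0, 1], [0, 0, 1, 0, 0, 0, 1], [0, 0, 1, 0, 0, 0, 1], [0, 0, 0.9, 0, 0, 0, 1], [0, 0, 0.7, 0, 0, 0, 1], [0, 0, 0, 0, 0, 0, 1]]

```text
time: 4.85
tool_pos: [0.6105, 0.1951, 0.2124]
eef_rot: [2.219, 2.217, 0.011]
contact_force: [0.1, 0.2, -0.3]
opening: 0.0492
grip_force: 15.0
```

Request:
step_arm:
  targets:
    - [[-0.17, -0.5, 0, 0, 0, 0, 1], [-0.35, -1, 0, 0, 0, 0, 1], [-0.35, -1, 0, 0, 0, 0, 1], [-0.35, -1, 0, 0, 0, 0, 1], [-0.35, -1, 0, 0, 0, 0, 1], [-0.35, -1, 0, 0, 0, 0, 1], [-0.35, -1, 0, 0, 0, 0, 1], [-0.35, -1, 0, 0, 0, 0, 1], [-0.35, -1, 0, 0, 0, 0, 1], [-0.35, -1, 0, 0, 0, 0, 1], [-0.35, -1, 0, 0, 0, 0, 1], [-0.35, -1, 0, 0, 0, 0, 1]]

```text
time: 5.85
tool_pos: [0.4843, -0.1516, 0.205]
eef_rot: [-2.22, -2.218, 0.003]
contact_force: [0.4, -0.1, -0.6]
opening: 0.0495
grip_force: 15.0
```

Request:
step_arm:
  targets:
    - [[-0.2, -0.5, 0, 0, 0, 0, 1], [0, 0, -0.6, 0, 0, 0, 1], [0, 0, -1, 0, 0, 0, 1], [0, 0, -1, 0, 0, 0, 1], [0, 0, -0.6, 0, 0, 0, 1], [0, 0, 0, 0, 0, 0, 1], [0, 0, 0, 0, 0, 0, 1], [0, 0, 0, 0, 0, 0, 1], [0, 0, 0, 0, 0, 0, 1]]

```text
time: 6.6
tool_pos: [0.4818, -0.166, 0.1117]
eef_rot: [2.221, 2.219, 0.001]
contact_force: [-0.4, 0.1, -1.1]
opening: 0.0493
grip_force: 15.0
```

Request:
step_arm:
  targets:
    - [[-0.05, -0.04, -0.5, 0, 0, 0, 1], [0, 0, -0.5, 0, 0, 0, 1], [0, 0, -0.4, 0, 0, 0, 1], [0, 0, -0.3, 0, 0, 0, 1], [0, 0, -0.15, 0, 0, 0, 1], [0, 0, -0.1, 0, 0, 0, 1], [0, 0, 0, 0, 0, 0, 1], [0, 0, 0, 0, 0, 0, 1]]

```text
time: 7.27
tool_pos: [0.48, -0.1669, 0.0526]
eef_rot: [2.222, 2.22, 0.0]
contact_force: [0.1, 0.5, 0.0]
opening: 0.0495
grip_force: 15.0
```

Request:
step_arm:
  targets:
    - [[0, 0, -0.05, 0, 0, 0, 1], [0, 0, -0.05, 0, 0, 0, 1], [0, 0, 0, 0, 0, 0, 1], [0, 0, 0, 0, 0, 0, 1]]

```text
time: 7.6
tool_pos: [0.4804, -0.1671, 0.0497]
eef_rot: [2.221, 2.219, 0.001]
contact_force: [0.4, -0.5, 5.0]
opening: 0.0495
grip_force: 15.0
```

Request:
step_arm:
  targets:
    - [[0, 0, 0, 0, 0, 0, 0.38], [0, 0, 0, 0, 0, 0, 0.3], [0, 0, 0, 0, 0, 0, 0.1], [0, 0, 0, 0, 0, 0, 0], [0, 0, 0, 0, 0, 0, 0], [0, 0, 0, 0, 0, 0, 0], [0, 0, 0.5, 0, 0, 0, 0], [0, 0, 1, 0, 0, 0, 0], [0, 0, 1, 0, 0, 0, 0], [0, 0, 1, 0, 0, 0, 0], [0, 0, 1, 0, 0, 0, 0], [0, 0, 0.6, 0, 0, 0, 0]]

```text
time: 8.6
tool_pos: [0.4806, -0.1671, 0.2052]
eef_rot: [2.22, 2.218, 0.002]
contact_force: [0.2, -0.1, -0.2]
opening: 0.0877
grip_force: 0.0
```

Request:
step_arm:
  targets:
    - [[-0.06, 1, 0, 0, 0, 0, 0], [-0.06, 1, 0, 0, 0, 0, 0], [-0.06, 1, 0, 0, 0, 0, 0], [-0.06, 1, 0, 0, 0, 0, 0], [-0.06, 1, 0, 0, 0, 0, 0], [-0.06, 1, 0, 0, 0, 0, 0], [-0.06, 1, 0, 0, 0, 0, 0], [-0.06, 1, 0, 0, 0, 0, 0], [-0.06, 1, 0, 0, 0, 0, 0], [-0.06, 1, 0, 0, 0, 0, 0], [-0.06, 1, 0, 0, 0, 0, 0], [-0.06, 1, 0, 0, 0, 0, 0]]

```text
time: 9.6
tool_pos: [0.4575, 0.1947, 0.2021]
eef_rot: [-2.222, -2.22, 0.0]
contact_force: [-0.2, -0.7, 1.2]
opening: 0.0877
grip_force: 0.0
```

Request:
step_arm:
  targets:
    - [[-0.04, 0.17, 0, 0, 0, 0, 0], [0, 0, -1, 0, 0, 0, 0], [0, 0, -1, 0, 0, 0, 0], [0, 0, -1, 0, 0, 0, 0], [0, 0, -0.3, 0, 0, 0, 0], [0, 0, 0, 0, 0, 0, 0], [0, 0, 0, 0, 0, 0, 0], [0, 0, 0, 0, 0, 0, 0], [0, 0, 0, 0, 0, 0, 0]]

```text
time: 10.35
tool_pos: [0.4582, 0.1986, 0.1047]
eef_rot: [2.222, 2.219, 0.004]
contact_force: [-1.1, 0.5, -0.4]
opening: 0.0877
grip_force: 0.0
```

Request:
step_arm:
  targets:
    - [[-0.03, -0.02, -1, 0, 0, 0, 0], [0, 0, -0.8, 0, 0, 0, 0], [0, 0, -0.5, 0, 0, 0, 0], [0, 0, 0, 0, 0, 0, 0], [0, 0, 0, 0, 0, 0, 0], [0, 0, 0, 0, 0, 0, 0.3], [0, 0, 0, 0, 0, 0, 0.6], [0, 0, 0, 0, 0, 0, 0.6], [0, 0, 0, 0, 0, 0, 1], [0, 0, 0, 0, 0, 0, 1], [0, 0, 0, 0, 0, 0, 1], [0, 0, 0, 0, 0, 0, 1]]

```text
time: 11.35
tool_pos: [0.4563, 0.1979, 0.0344]
eef_rot: [2.222, 2.22, 0.001]
contact_force: [0.4, -0.2, 2.8]
opening: 0.0489
grip_force: 15.0
```

Request:
step_arm:
  targets:
    - [[0, 0, 0.3, 0, 0, 0, 1], [0, 0, 0.8, 0, 0, 0, 1], [0, 0, 1, 0, 0, 0, 1], [0, 0, 1, 0, 0, 0, 1], [0, 0, 1, 0, 0, 0, 1], [0, 0, 0.9, 0, 0, 0, 1], [0, 0, 0.7, 0, 0, 0, 1], [0, 0, 0, 0, 0, 0, 1]]

```text
time: 12.02
tool_pos: [0.4583, 0.1985, 0.2099]
eef_rot: [2.22, 2.218, 0.011]
contact_force: [0.9, -1.0, -1.2]
opening: 0.0494
grip_force: 15.0
```

Request:
step_arm:
  targets:
    - [[0.04, -0.5, 0, 0, 0, 0, 1], [0.07, -1, 0, 0, 0, 0, 1], [0.07, -1, 0, 0, 0, 0, 1], [0.07, -1, 0, 0, 0, 0, 1], [0.07, -1, 0, 0, 0, 0, 1], [0.07, -1, 0, 0, 0, 0, 1], [0.07, -1, 0, 0, 0, 0, 1], [0.07, -1, 0, 0, 0, 0, 1], [0.07, -1, 0, 0, 0, 0, 1], [0.07, -1, 0, 0, 0, 0, 1], [0.07, -1, 0, 0, 0, 0, 1], [0.07, -1, 0, 0, 0, 0, 1]]

```text
time: 13.02
tool_pos: [0.4792, -0.1484, 0.2044]
eef_rot: [-2.222, -2.219, 0.001]
contact_force: [0.6, -0.7, -0.6]
opening: 0.0492
grip_force: 15.0
```

Request:
step_arm:
  targets:
    - [[0.07, -1, 0, 0, 0, 0, 1], [0.07, -1, 0, 0, 0, 0, 1], [0.07, -1, 0, 0, 0, 0, 1], [0.07, -1, 0, 0, 0, 0, 1], [0.07, -1, 0, 0, 0, 0, 1], [0, 0, -0.6, 0, 0, 0, 1], [0, 0, -1, 0, 0, 0, 1], [0, 0, -1, 0, 0, 0, 1], [0, 0, -0.6, 0, 0, 0, 1], [0, 0, 0, 0, 0, 0, 1], [0, 0, 0, 0, 0, 0, 1], [0, 0, 0, 0, 0, 0, 1]]

```text
time: 14.02
tool_pos: [0.4911, -0.2974, 0.1098]
eef_rot: [2.222, 2.22, 0.0]
contact_force: [0.4, 0.0, 0.3]
opening: 0.0493
grip_force: 15.0
```

Request:
step_arm:
  targets:
    - [[0, 0, 0, 0, 0, 0, 1]]

```text
time: 14.1
tool_pos: [0.4917, -0.2978, 0.1106]
eef_rot: [2.221, 2.219, 0.0]
contact_force: [-0.5, -0.1, -0.3]
opening: 0.0491
grip_force: 15.0
```

Request:
step_arm:
  targets:
    - [[0, 0, -0.5, 0, 0, 0, 1], [0, 0, -0.5, 0, 0, 0, 1], [0, 0, -0.4, 0, 0, 0, 1], [0, 0, -0.3, 0, 0, 0, 1], [0, 0, -0.15, 0, 0, 0, 1], [0, 0, -0.1, 0, 0, 0, 1], [0, 0, 0, 0, 0, 0, 1], [0, 0, -0.05, 0, 0, 0, 1], [0, 0, -0.05, 0, 0, 0, 1], [0, 0, 0, 0, 0, 0, 1], [0, 0, 0, 0, 0, 0, 1]]

```text
time: 15.02
tool_pos: [0.4913, -0.2977, 0.0484]
eef_rot: [2.221, 2.219, 0.0]
contact_force: [-0.3, -0.1, 3.1]
opening: 0.0493
grip_force: 15.0
```

Request:
step_arm:
  targets:
    - [[0, 0, 0, 0, 0, 0, 0.38], [0, 0, 0, 0, 0, 0, 0.3], [0, 0, 0, 0, 0, 0, 0.1], [0, 0, 0, 0, 0, 0, 0], [0, 0, 0, 0, 0, 0, 0], [0, 0, 0, 0, 0, 0, 0], [0, 0, 0.5, 0, 0, 0, 0], [0, 0, 1, 0, 0, 0, 0], [0, 0, 1, 0, 0, 0, 0], [0, 0, 1, 0, 0, 0, 0], [0, 0, 1, 0, 0, 0, 0], [0, 0, 0.8, 0, 0, 0, 0]]
  force: 20

```text
time: 16.02
tool_pos: [0.491, -0.2974, 0.2089]
eef_rot: [2.221, 2.219, 0.0]
contact_force: [0.1, -1.2, -0.4]
opening: 0.0881
grip_force: 0.0
```

Request:
step_arm:
  targets:
    - [[-0.08, 1, 0, 0, 0, 0.5, 0], [-0.08, 1, 0, 0, 0, 0.5, 0], [-0.08, 1, 0, 0, 0, 0.5, 0], [-0.08, 1, 0, 0, 0, 0.5, 0], [-0.08, 1, 0, 0, 0, 0.5, 0], [-0.08, 1, 0, 0, 0, 0.5, 0], [-0.08, 1, 0, 0, 0, 0.5, 0], [-0.08, 1, 0, 0, 0, 0.5, 0], [-0.08, 1, 0, 0, 0, 0.5, 0], [-0.08, 1, 0, 0, 0, 0.5, 0], [-0.08, 1, 0, 0, 0, 0.5, 0], [-0.08, 1, 0, 0, 0, 0.6, 0]]

```text
time: 17.02
tool_pos: [0.4615, 0.0642, 0.2067]
eef_rot: [1.45, 2.787, -0.0]
contact_force: [-0.5, 0.2, 0.7]
opening: 0.0878
grip_force: 0.0
```

Request:
step_arm:
  targets:
    - [[-0.08, 1, 0, 0, 0, 0, 0], [-0.08, 1, 0, 0, 0, 0, 0], [-0.08, 1, 0, 0, 0, 0, 0], [-0.08, 1, 0, 0, 0, 0, 0], [-0.08, 1, 0, 0, 0, 0, 0], [-0.08, 1, 0, 0, 0, 0, 0], [-0.08, 1, 0, 0, 0, 0, 0], [-0.08, 1, 0, 0, 0, 0, 0], [-0.06, 1, 0, 0, 0, 0, 0], [0, 0.6, -1, 0, 0, 0, 0], [0, 0, -1, 0, 0, 0, 0], [0, 0, -0.5, 0, 0, 0, 0]]

```text
time: 18.02
tool_pos: [0.4393, 0.3514, 0.1289]
eef_rot: [-1.45, -2.785, 0.004]
contact_force: [-0.8, -1.1, -1.0]
opening: 0.0878
grip_force: 0.0
```

Request:
step_arm:
  targets:
    - [[0, 0, 0, 0, 0, 0, 0], [0, 0, 0, 0, 0, 0, 0], [0, 0, 0, 0, 0, 0, 0], [0, 0, 0, 0, 0, 0, 0]]

```text
time: 18.35
tool_pos: [0.442, 0.3511, 0.1331]
eef_rot: [1.453, 2.784, 0.003]
contact_force: [-0.8, -0.0, -0.3]
opening: 0.0882
grip_force: 0.0
```

Request:
step_arm:
  targets:
    - [[-0.02, -0.07, -1, 0, 0, 0, 0], [0, 0, -1, 0, 0, 0, 0], [0, 0, -0.6, 0, 0, 0, 0], [0, 0, -0.23, 0, 0, 0, 0], [0, 0, 0, 0, 0, 0, 0], [0, 0, 0, 0, 0, 0, 0.2], [0, 0, 0, 0, 0, 0, 0.4], [0, 0, 0, 0, 0, 0, 0.6], [0, 0, 0, 0, 0, 0, 1], [0, 0, 0, 0, 0, 0, 1], [0, 0, 0, 0, 0, 0, 1], [0, 0, 0, 0, 0, 0, 1]]

```text
time: 19.35
tool_pos: [0.4413, 0.3493, 0.0477]
eef_rot: [1.453, 2.784, 0.003]
contact_force: [-0.1, 0.9, 6.1]
opening: 0.0598
grip_force: 20.0
```

Request:
step_arm:
  targets:
    - [[0, 0, 0.3, 0, 0, 0, 1], [0, 0, 0.8, 0, 0, 0, 1], [0, 0, 1, 0, 0, 0, 1], [0, 0, 1, 0, 0, 0, 1], [0, 0, 1, 0, 0, 0, 1], [0, 0, 1, 0, 0, 0, 1], [0, 0, 0.7, 0, 0, 0, 1], [0, 0, 0, 0, 0, 0, 1]]

```text
time: 20.02
tool_pos: [0.4423, 0.35, 0.2256]
eef_rot: [1.451, 2.782, 0.01]
contact_force: [0.1, -0.2, -2.4]
opening: 0.0601
grip_force: 20.0
```

Request:
step_arm:
  targets:
    - [[0.2, -0.5, 0, 0, 0, 0, 1], [0.33, -1, 0, 0, 0, 0, 1], [0.33, -1, 0, 0, 0, 0, 1], [0.33, -1, 0, 0, 0, 0, 1], [0.33, -1, 0, 0, 0, 0, 1], [0.33, -1, 0, 0, 0, 0, 1], [0.33, -1, 0, 0, 0, 0, 1], [0.33, -1, 0, 0, 0, 0, 1], [0.33, -1, 0, 0, 0, 0, 1], [0.33, -1, 0, 0, 0, 0, 1], [0.33, -1, 0, 0, 0, 0, 1], [0.33, -1, 0, 0, 0, 0, 1]]

```text
time: 21.02
tool_pos: [0.5541, 0.0023, 0.2191]
eef_rot: [-1.452, -2.783, 0.002]
contact_force: [0.0, 0.6, -2.1]
opening: 0.0598
grip_force: 20.0
```

Request:
step_arm:
  targets:
    - [[0.33, -1, 0, 0, 0, 0, 1], [0.33, -1, 0, 0, 0, 0, 1], [0.33, -1, 0, 0, 0, 0, 1], [0.33, -1, 0, 0, 0, 0, 1], [0.33, -1, 0, 0, 0, 0, 1], [0.1, -0.2, -0.6, 0, 0, 0, 1], [0, 0, -1, 0, 0, 0, 1], [0, 0, -1, 0, 0, 0, 1], [0, 0, -0.6, 0, 0, 0, 1], [0, 0, 0, 0, 0, 0, 1], [0, 0, 0, 0, 0, 0, 1], [0, 0, 0, 0, 0, 0, 1]]

```text
time: 22.02
tool_pos: [0.608, -0.1523, 0.1251]
eef_rot: [1.453, 2.785, -0.0]
contact_force: [-0.6, 0.4, -1.7]
opening: 0.06
grip_force: 20.0
```

Request:
step_arm:
  targets:
    - [[0, 0, 0, 0, 0, 0, 1]]

```text
time: 22.1
tool_pos: [0.6088, -0.1525, 0.1261]
eef_rot: [1.452, 2.783, 0.0]
contact_force: [0.0, 0.1, -1.2]
opening: 0.0597
grip_force: 20.0
```

Request:
step_arm:
  targets:
    - [[0.03, -0.02, -0.5, 0, 0, 0, 1], [0, 0, -0.5, 0, 0, 0, 1], [0, 0, -0.5, 0, 0, 0, 1], [0, 0, -0.3, 0, 0, 0, 1], [0, 0, -0.15, 0, 0, 0, 1], [0, 0, -0.1, 0, 0, 0, 1], [0, 0, 0, 0, 0, 0, 1], [0, 0, -0.05, 0, 0, 0, 1], [0, 0, -0.05, 0, 0, 0, 1], [0, 0, 0, 0, 0, 0, 1], [0, 0, 0, 0, 0, 0, 1]]

```text
time: 23.02
tool_pos: [0.6097, -0.1534, 0.0617]
eef_rot: [1.452, 2.783, 0.0]
contact_force: [0.4, -0.8, 6.0]
opening: 0.0602
grip_force: 20.0
```

Request:
step_arm:
  targets:
    - [[0, 0, 0, 0, 0, 0, 0.28], [0, 0, 0, 0, 0, 0, 0.2], [0, 0, 0, 0, 0, 0, 0.1], [0, 0, 0, 0, 0, 0, 0], [0, 0, 0, 0, 0, 0, 0], [0, 0, 0, 0, 0, 0, 0], [0, 0, 0.5, 0, 0, 0, 0], [0, 0, 1, 0, 0, 0, 0], [0, 0, 1, 0, 0, 0, 0], [0, 0, 1, 0, 0, 0, 0], [0, 0, 1, 0, 0, 0, 0], [0, 0, 0.6, 0, 0, 0, 0]]
  force: 40

```text
time: 24.02
tool_pos: [0.6098, -0.1533, 0.2166]
eef_rot: [1.451, 2.782, 0.001]
contact_force: [0.2, -0.5, 0.5]
opening: 0.088
grip_force: 0.0
```

Request:
step_arm:
  targets:
    - [[-0.03, 0.5, 0, 0, 0, -0.4, 0], [-0.03, 1, 0, 0, 0, -0.4, 0], [-0.03, 1, 0, 0, 0, -0.4, 0], [-0.03, 1, 0, 0, 0, -0.4, 0], [-0.03, 1, 0, 0, 0, -0.4, 0], [-0.02, 1, 0, 0, 0, -0.4, 0], [0, 1, 0, 0, 0, -0.2, 0], [0, 0.37, 0, 0, 0, 0, 0], [0, 0, 0, 0, 0, 0, 0], [0, 0, 0, 0, 0, 0, 0], [0, 0, 0, 0, 0, 0, 0], [0, 0, 0, 0, 0, 0, 0]]

```text
time: 25.02
tool_pos: [0.6037, 0.0516, 0.2132]
eef_rot: [1.803, 2.572, -0.001]
contact_force: [0.8, -0.5, 0.2]
opening: 0.0878
grip_force: 0.0
```

```bash
python3 - <<'E'
from h import *
s=status.observe();print(np.round(s['tool_pos'],4),np.round(s['eef_rot'],3))
for n in('top','scene'):
    p,d=vision.capture(n);W=cloud(n,d)
    if n=='scene': cv2.imwrite('pics/scene1.png',p[:,:,::-1])
    for k,(x,y,r,z0,z1) in dict(c1=(.48,-.167,.04,.055,.08),c2=(.4915,-.298,.04,.055,.08),po=(.61,-.153,.05,.075,.095),s1=(.48,-.167,.045,.02,.03),s2=(.4915,-.298,.045,.02,.03),sm=(.61,-.153,.054,.02,.03),dish=(.6266,-.283,.0635,.02,.03),bail=(.605,.053,.06,.119,.14)).items():
        P=near(W,x,y,r,z0,z1)
        print(n,k,len(P),circ(P) if len(P)>3 else '')
E
```

```text
[0.6037 0.0516 0.2132] [ 1.803e+00  2.572e+00 -1.000e-03]
top c1 0 
top c2 204 (0.4902, -0.2973, 0.0252)
top po 0 
top s1 0 
top s2 382 (0.4907, -0.2972, 0.0418)
top sm 0 
top dish 523 (0.6256, -0.284, 0.062)
top bail 56 (0.5957, 0.0738, 0.0105)
scene c1 298 (0.4819, -0.1655, 0.0265)
scene c2 320 (0.4915, -0.2971, 0.0268)
scene po 487 (0.6082, -0.1475, 0.0359)
scene s1 359 (0.4819, -0.1668, 0.0419)
scene s2 383 (0.4924, -0.2959, 0.0422)
scene sm 573 (0.6119, -0.1528, 0.0509)
scene dish 841 (0.6274, -0.2835, 0.0626)
scene bail 194 (0.6083, 0.0532, 0.0308)
```

View pics/scene1.png

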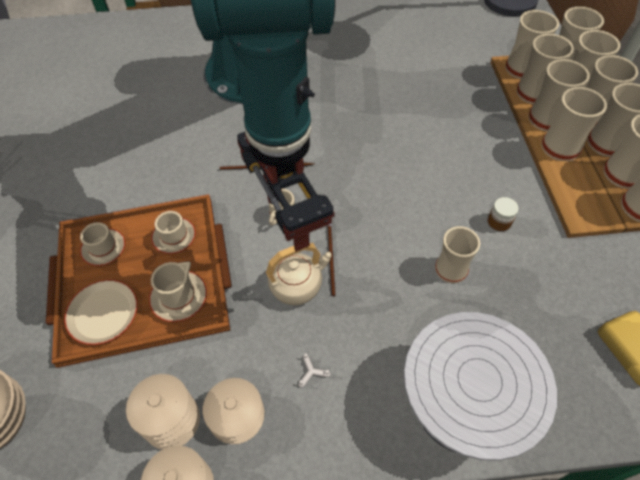

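The scene view shows both cups (98,240), (170,228) and the pourer (175,285) upright in their saucers, and the dish at (100,312) is free. Next is the teapot.

Request:
step_arm:
  targets:
    - [[0.04, 0.04, -0.8, 0, 0, 0, 0], [0, 0, -1, 0, 0, 0, 0], [0, 0, -0.8, 0, 0, 0, 0], [0, 0, -0.47, 0, 0, 0, 0], [0, 0, 0, 0, 0, 0, 0], [0, 0, 0, 0, 0, 0, 0], [0, 0, 0, 0, 0, 0, 0.4], [0, 0, 0, 0, 0, 0, 0.6], [0, 0, 0, 0, 0, 0, 0.7], [0, 0, 0, 0, 0, 0, 0.8], [0, 0, 0, 0, 0, 0, 0.8], [0, 0, 0, 0, 0, 0, 1]]

```text
time: 26.12
tool_pos: [0.605, 0.0544, 0.1216]
eef_rot: [1.802, 2.573, 0.001]
contact_force: [0.4, 0.3, 0.4]
opening: 0.0517
grip_force: 0.0
```

Request:
step_arm:
  targets:
    - [[0, 0, 0, 0, 0, 0, 1], [0, 0, 0, 0, 0, 0, 1], [0, 0, 0, 0, 0, 0, 1], [0, 0, 0.1, 0, 0, 0, 1], [0, 0, 0.2, 0, 0, 0, 1], [0, 0, 0.2, 0, 0, 0, 1], [0, 0, 0, 0, 0, 0, 1], [0, 0, 0, 0, 0, 0, 1]]

```text
time: 26.78
tool_pos: [0.6056, 0.0544, 0.1369]
eef_rot: [1.801, 2.572, 0.002]
contact_force: [1.6, -0.3, 0.8]
opening: 0.0106
grip_force: 40.0
```

Request:
step_arm:
  targets:
    - [[0, 0, 0.3, 0, 0, 0, 1], [0, 0, 0, 0, 0, 0, 1], [0, 0, 0, 0, 0, 0, 1]]

```text
time: 27.03
tool_pos: [0.6046, 0.0544, 0.1453]
eef_rot: [-1.802, -2.573, 0.0]
contact_force: [0.3, -0.2, -4.9]
opening: 0.0101
grip_force: 40.0
```

```bash
python3 - <<'E'
from h import *
p,d=vision.capture('scene');cv2.imwrite('pics/pot.png',cv2.resize(p[190:330,220:400],(720,560),interpolation=cv2.INTER_CUBIC)[:,:,::-1])
E
```

```text
(no output)
```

View pics/pot.png

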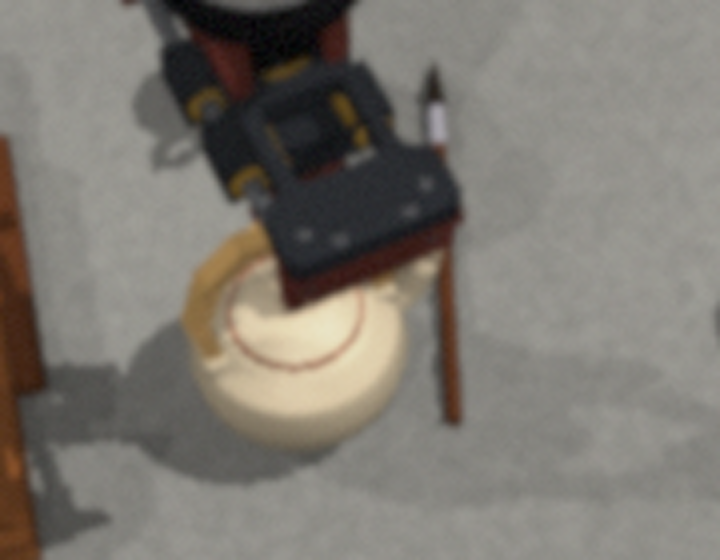

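The crop shows the pot (300,350) hanging level from the bail, and the wrist force of −4.9 N confirms the load. Lifting and carrying it.

Request:
step_arm:
  targets:
    - [[0, 0, 0.3, 0, 0, 0, 1], [0, 0, 0.6, 0, 0, 0, 1], [0, 0, 0.8, 0, 0, 0, 1], [0, 0, 0.8, 0, 0, 0, 1], [0, 0, 0.6, 0, 0, 0, 1], [0, 0, 0.4, 0, 0, 0, 1], [0.03, -0.2, 0, 0, 0, 0, 1], [0.05, -0.4, 0, 0, 0, 0, 1], [0.05, -0.6, 0, 0, 0, 0, 1], [0.05, -0.8, 0, 0, 0, 0, 1], [0.05, -0.8, 0, 0, 0, 0, 1], [0.05, -0.8, 0, 0, 0, 0, 1]]

```text
time: 28.08
tool_pos: [0.6119, -0.0555, 0.2483]
eef_rot: [-1.8, -2.571, 0.003]
contact_force: [0.5, -0.7, -5.4]
opening: 0.0104
grip_force: 40.0
```

Request:
step_arm:
  targets:
    - [[0.05, -0.8, 0, 0, 0, 0, 1], [0.05, -0.8, 0, 0, 0, 0, 1], [0.05, -0.8, 0, 0, 0, 0, 1], [0.05, -0.8, 0, 0, 0, 0, 1], [0.05, -0.8, 0, 0, 0, 0, 1], [0.05, -0.8, 0, 0, 0, 0, 1], [0.05, -0.8, 0, 0, 0, 0, 1], [0.05, -0.7, 0, 0, 0, 0, 1], [0.05, -0.6, 0, 0, 0, 0, 1], [0, -0.4, 0, 0, 0, 0, 1], [0, -0.3, 0, 0, 0, 0, 1], [0, 0, 0, 0, 0, 0, 1]]

```text
time: 29.08
tool_pos: [0.6261, -0.2836, 0.2493]
eef_rot: [-1.804, -2.571, 0.002]
contact_force: [1.0, 0.1, -4.8]
opening: 0.0103
grip_force: 40.0
```

Request:
step_arm:
  targets:
    - [[0, 0, 0, 0, 0, 0, 1], [0, 0, 0, 0, 0, 0, 1], [0, 0, 0, 0, 0, 0, 1], [0, 0, 0, 0, 0, 0, 1]]

```text
time: 29.42
tool_pos: [0.6267, -0.2805, 0.2503]
eef_rot: [-1.8, -2.574, -0.0]
contact_force: [-0.3, -0.9, -4.8]
opening: 0.0104
grip_force: 40.0
```

Request:
step_arm:
  targets:
    - [[0, -0.03, -0.4, 0, 0, 0, 1], [0, 0, -0.6, 0, 0, 0, 1], [0, 0, -0.6, 0, 0, 0, 1], [0, 0, -0.6, 0, 0, 0, 1], [0, 0, -0.4, 0, 0, 0, 1], [0, 0, -0.2, 0, 0, 0, 1], [0, 0, 0, 0, 0, 0, 1], [0, 0, 0, 0, 0, 0, 1], [0, 0, 0, 0, 0, 0, 1]]

```text
time: 30.17
tool_pos: [0.6275, -0.2829, 0.1673]
eef_rot: [1.801, 2.572, 0.0]
contact_force: [-0.1, 0.3, -4.4]
opening: 0.0102
grip_force: 40.0
```

```bash
python3 - <<'E'
from h import *
p,d=vision.capture('scene');cv2.imwrite('pics/pot2.png',cv2.resize(p[200:380,30:250],(792,576),interpolation=cv2.INTER_CUBIC)[:,:,::-1])
E
```

```text
(no output)
```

View pics/pot2.png

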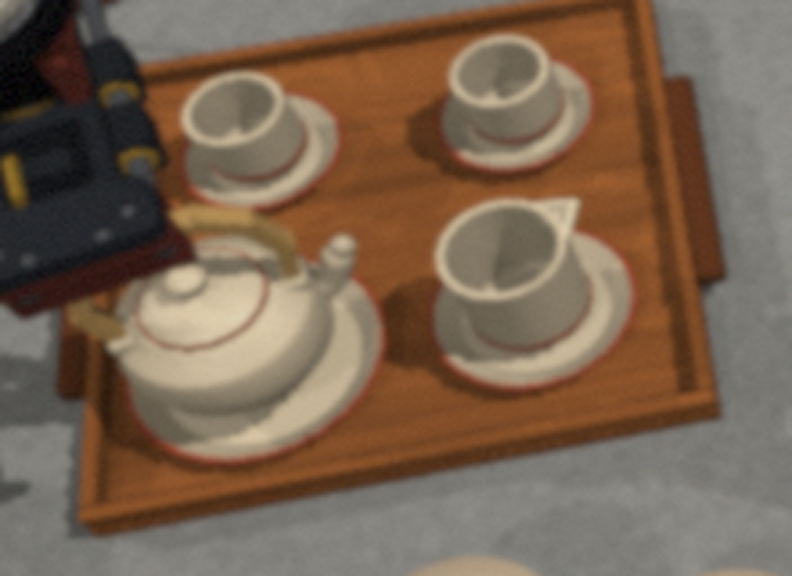

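The pot hangs about level over the dish (pot at 225,330; dish at 260,365). The cups and pourer sit in the middle of their saucers. Lowering it slowly.

Request:
step_arm:
  targets:
    - [[-0.03, 0.04, -0.2, 0, 0, 0, 1], [0, 0, -0.3, 0, 0, 0, 1], [0, 0, -0.25, 0, 0, 0, 1], [0, 0, -0.15, 0, 0, 0, 1], [0, 0, -0.08, 0, 0, 0, 1], [0, 0, 0, 0, 0, 0, 1], [0, 0, 0, 0, 0, 0, 1], [0, 0, 0, 0, 0, 0, 1]]

```text
time: 30.88
tool_pos: [0.6291, -0.2841, 0.1463]
eef_rot: [1.795, 2.564, -0.001]
contact_force: [-9.9, 3.4, 45.1]
opening: 0.0108
grip_force: 40.0
```

Request:
step_arm:
  targets:
    - [[0, 0, -0.05, 0, 0, 0, 1], [0, 0, 0, 0, 0, 0, 1], [0, 0, 0, 0, 0, 0, 1]]

```text
time: 31.13
tool_pos: [0.6295, -0.2846, 0.1457]
eef_rot: [1.794, 2.562, -0.001]
contact_force: [-11.4, 2.9, 49.1]
opening: 0.0104
grip_force: 40.0
```

Request:
step_arm:
  targets:
    - [[0, 0, 0.2, 0, 0, 0, 1], [0, 0, 0.1, 0, 0, 0, 1], [0, 0, 0, 0, 0, 0, 1], [0, 0, 0, 0, 0, 0, 1], [0, 0, 0, 0, 0, 0, 1]]

```text
time: 31.55
tool_pos: [0.6265, -0.2816, 0.146]
eef_rot: [1.801, 2.572, 0.0]
contact_force: [-3.7, 1.1, 15.6]
opening: 0.0107
grip_force: 40.0
```

```bash
python3 - <<'E'
from h import *
from scipy.spatial import cKDTree
for n in('scene','top'):
    p,d=vision.capture(n)
    if n=='scene':
        W=cloud(n,d);cv2.imwrite('pics/pot3.png',cv2.resize(p[200:380,30:250],(792,576),interpolation=cv2.INTER_CUBIC)[:,:,::-1])
# compare with the initial cloud of pot: light objects, ICP with small rigid motion
W0=cloud('scene',np.load('scene0.npz')['d'])
A=near(W0,.605,.053,.078,.03,.12); A0=A-[.605,.053,0]
dst=near(W,.627,-.282,.078,.045,.11); 
from scipy.spatial.transform import Rotation as Rt
from scipy.optimize import least_squares
tree=cKDTree(A0+[.627,-.282,.014])
c=np.array([.627,-.282,.06])
def f(q):
    X=Rt.from_rotvec(q[:3]).apply(dst-c)+c+q[3:]
    return np.minimum(tree.query(X)[0],.008)
r=least_squares(f,np.zeros(6),diff_step=1e-3,x_scale=[.05]*3+[.005]*3)
r=min([least_squares(f,[a,b,0,0,0,z],x_scale=[.05]*3+[.005]*3,loss='soft_l1',f_scale=.002) for a in(-.1,0,.1) for b in(-.1,0,.1) for z in(0,-.01)],key=lambda r:r.cost)
print('motion from now to ideal pose: rot',r.x[:3].round(3),'shift',r.x[3:].round(4),'med resid',np.median(f(r.x)).round(4),len(dst))
E
```

```text
motion from now to ideal pose: rot [-0.006 -0.003 -0.008] shift [ 0.0028 -0.0019 -0.0004] med resid 0.0015 2497
```

View pics/pot3.png

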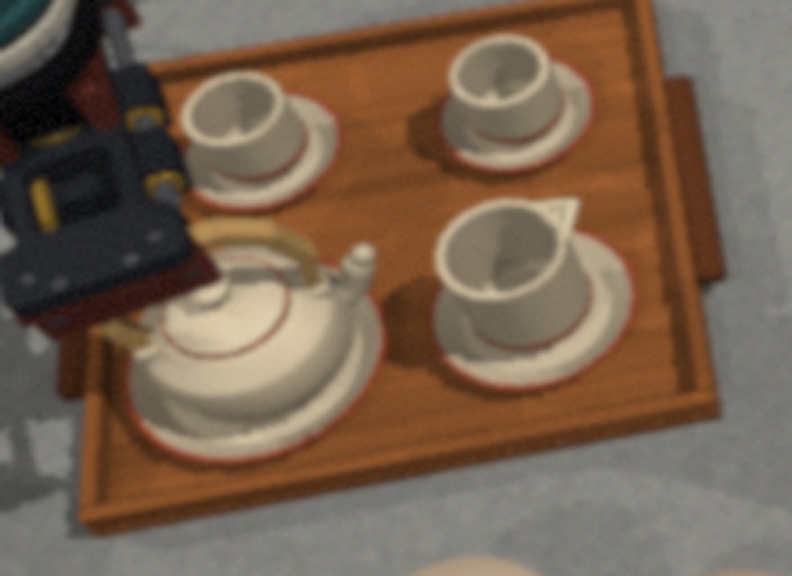

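The pot (250,330) is upright at dish-floor height and about 3 mm off centre. The fingers had closed during the lift and hold the bail about 10 mm low, which is why contact came early. I'll take off the load and release.

Request:
step_arm:
  targets:
    - [[0, 0, 0.06, 0, 0, 0, 1], [0, 0, 0.06, 0, 0, 0, 1], [0, 0, 0, 0, 0, 0, 1], [0, 0, 0, 0, 0, 0, 1], [0, 0, 0, 0, 0, 0, 1]]

```text
time: 32.07
tool_pos: [0.6251, -0.281, 0.1465]
eef_rot: [-1.801, -2.572, 0.0]
contact_force: [0.6, -0.7, -4.6]
opening: 0.0106
grip_force: 40.0
```

Request:
step_arm:
  targets:
    - [[0, 0, 0, 0, 0, 0, 0.85], [0, 0, 0, 0, 0, 0, 0.8], [0, 0, 0, 0, 0, 0, 0.6], [0, 0, 0, 0, 0, 0, 0.4], [0, 0, 0, 0, 0, 0, 0.2], [0, 0, 0, 0, 0, 0, 0], [0, 0, 0, 0, 0, 0, 0], [0, 0, 0, 0, 0, 0, 0], [0, 0, 0, 0, 0, 0, 0], [0, 0, 0, 0, 0, 0, 0], [0, 0, 0, 0, 0, 0, 0], [0, 0, 0, 0, 0, 0, 0]]

```text
time: 33.07
tool_pos: [0.6257, -0.2813, 0.1478]
eef_rot: [-1.802, -2.573, 0.0]
contact_force: [-0.1, -0.5, 0.7]
opening: 0.0809
grip_force: 0.0
```

Now the arm goes straight up, then well clear of the tray.

Request:
step_arm:
  targets:
    - [[0, 0, 0, 0, 0, 0, 0], [0, 0, 0.3, 0, 0, 0, 0], [0, 0, 0.6, 0, 0, 0, 0], [0, 0, 1, 0, 0, 0, 0], [0, 0, 1, 0, 0, 0, 0], [0, 0, 1, 0, 0, 0, 0], [0, 0, 0, 0, 0, 0, 0], [-0.4, 1, 0, 0, 0, 0, 0], [-0.4, 1, 0, 0, 0, 0, 0], [-0.4, 1, 0, 0, 0, 0, 0], [-0.4, 1, 0, 0, 0, 0, 0], [-0.4, 1, 0, 0, 0, 0, 0]]

```text
time: 34.07
tool_pos: [0.565, -0.1301, 0.2652]
eef_rot: [1.802, 2.573, 0.0]
contact_force: [0.4, 0.2, 0.2]
opening: 0.0882
grip_force: 0.0
```

Request:
step_arm:
  targets:
    - [[-0.4, 1, 0, 0, 0, 0, 0], [-0.4, 1, 0, 0, 0, 0, 0], [-0.4, 1, 0, 0, 0, 0, 0], [-0.4, 1, 0, 0, 0, 0, 0], [-0.4, 1, 0, 0, 0, 0, 0], [0, 1, 0, 0, 0, 0, 0], [0, 1, 0, 0, 0, 0, 0], [0, 1, 0, 0, 0, 0, 0], [0, 1, 0, 0, 0, 0, 0], [0, 1, 0, 0, 0, 0, 0], [0, 1, 0, 0, 0, 0, 0], [0, 0, 0, 0, 0, 0, 0]]

```text
time: 35.07
tool_pos: [0.5056, 0.2032, 0.2653]
eef_rot: [-1.797, -2.576, -0.004]
contact_force: [-0.2, -0.1, 0.2]
opening: 0.088
grip_force: 0.0
```

```bash
python3 - <<'E'
from h import *
from scipy.optimize import least_squares
for n in('top','scene'):
    p,d=vision.capture(n);W=cloud(n,d);cv2.imwrite(f'pics/{n}9.png',p[:,:,::-1])
    for k,(x,y,r,z0,z1,R0) in dict(c1=(.48,-.167,.04,.055,.08,.024),s1=(.48,-.167,.045,.0205,.03,.04),c2=(.4915,-.298,.04,.055,.08,.024),s2=(.4915,-.298,.045,.0205,.03,.04),po=(.61,-.153,.05,.078,.095,.0285),sm=(.61,-.153,.054,.0205,.03,.049),dish=(.6266,-.283,.063,.0205,.03,.0595),mug=(.445,.041,.035,.046,.06,.024),tum=(.6,.34,.04,.085,.11,.03)).items():
        P=near(W,x,y,r,z0,z1)
        if len(P)>10:
            q=least_squares(lambda p:np.hypot(*(P[:,:2]-p[:2]).T)-R0,[x,y],loss='soft_l1',f_scale=.001).x
            print(n,k,len(P),q.round(4),'ztop',np.percentile(P[:,2],95).round(4))
    P=near(W,.625,-.282,.06,.133,.16);c=P[:,:2].mean(0);_,_,v=np.linalg.svd(P[:,:2]-c,full_matrices=False)
    t=(P[:,:2]-c)@v.T;print('bail',(c+((t.max(0)+t.min(0))/2)@v).round(4),P[:,2].max().round(4),np.ptp(t,0).round(3))
E
```

```text
top c1 181 [ 0.4792 -0.1655] ztop 0.066
top s1 407 [ 0.4797 -0.1657] ztop 0.0274
top c2 205 [ 0.4903 -0.2964] ztop 0.0662
top s2 338 [ 0.4917 -0.2913] ztop 0.0286
top po 256 [ 0.6076 -0.1525] ztop 0.0868
top sm 386 [ 0.6072 -0.15  ] ztop 0.0286
top dish 411 [ 0.6252 -0.2837] ztop 0.0259
top mug 135 [0.4395 0.0407] ztop 0.0524
bail [ 0.62   -0.2768] 0.1434 [0.063 0.011]
scene c1 293 [ 0.4823 -0.1653] ztop 0.0662
scene s1 334 [ 0.4817 -0.1666] ztop 0.029
scene c2 319 [ 0.4931 -0.2964] ztop 0.0665
scene s2 364 [ 0.4924 -0.2969] ztop 0.0288
scene po 421 [ 0.611  -0.1521] ztop 0.087
scene sm 521 [ 0.6118 -0.1525] ztop 0.0282
scene dish 450 [ 0.6255 -0.2833] ztop 0.026
scene mug 183 [0.4423 0.0412] ztop 0.0524
scene tum 404 [0.6026 0.3392] ztop 0.0959
bail [ 0.6226 -0.2775] 0.1438 [0.062 0.015]
```

View pics/top9.png

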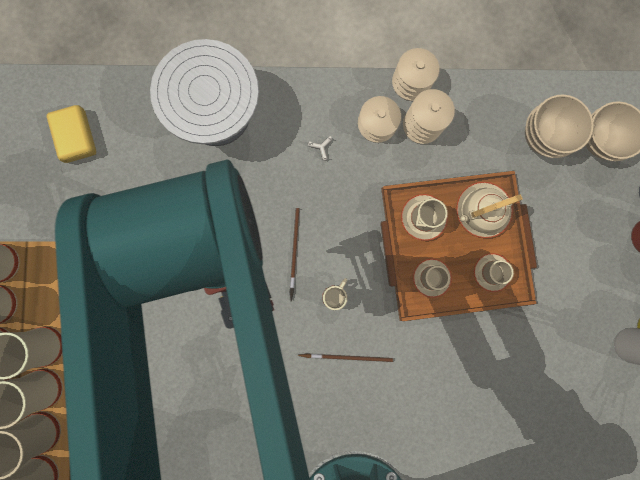

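The top view shows everything in place: teapot (487,208), pourer (430,215), cups (433,277) and (495,272). The teapot bail looks about 7 mm off the dish centre, so I'll measure the whole pot more exactly.

```bash
python3 - <<'E'
from h import *
from scipy.spatial import cKDTree
from scipy.spatial.transform import Rotation as Rt
from scipy.optimize import least_squares
for n in('scene','top'):
    p,d=vision.capture(n);W=cloud(n,d);W0=cloud(n,np.load(n+'0.npz')['d'])
    b0={'scene':[.6061,.0524,0],'top':[.6034,.053,0]}[n]
    A=near(W0,.605,.053,.08,.02,.14)-b0
    D=near(W,.624,-.28,.078,.05,.16)
    c=np.array([.6245,-.28,.06])
    tree=cKDTree(A)
    f=lambda q:np.minimum(tree.query(Rt.from_rotvec(q[:3]).apply(D-c-q[3:])+[0,0,.06-.014])[0],.01)
    r=min([least_squares(f,[a,b,0,0,0,0],x_scale=[.05]*3+[.005]*3,loss='soft_l1',f_scale=.002) for a in(-.05,0,.05) for b in(-.05,0,.05)],key=lambda r:r.cost)
    print(n,'pot axis at z=.06:',(c+r.x[3:]).round(4),'rot',r.x[:3].round(3),np.median(f(r.x)).round(4))
    # foot/dish: dish rim outer circle free fit
    P=near(W,.6266,-.283,.064,.0205,.026);q=least_squares(lambda p:np.hypot(*(P[:,:2]-p[:2]).T)-p[2],[.626,-.283,.06],loss='soft_l1',f_scale=.001).x;print('dish',q.round(4))
E
```

```text
scene pot axis at z=.06: [ 0.6226 -0.2792  0.0601] rot [-0.001  0.005 -0.01 ] 0.0014
dish [ 0.6276 -0.283   0.0578]
top pot axis at z=.06: [ 0.6199 -0.2786  0.0601] rot [-0.003  0.004  0.001] 0.0017
dish [ 0.6253 -0.2839  0.0583]
```

The pot is upright within 0.01 rad and at floor height. It is about 6–7 mm off centre in both views, against a 12 mm limit, so disturbing it again would add more risk than it removes. Handing in.

```bash
python3 -c "
from plant import manip
print(manip.hand_in())"
```

```text
the job is handed in; nothing more can be done
None
```

I placed the full tea set and handed the job in, though no verdict came back: by my last camera measurements every piece is upright and within its limit, with the teapot about 7 mm off its dish centre (limit 12 mm).

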